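# Pump up the loaded pellet press

## Robot

A 6-joint arm with a two-finger parallel gripper is mounted at the origin on the work surface. World frame = base frame: x ahead of the robot, y to its left, z up, the work surface at z = 0. Lengths are in m, angles in rad, forces in N, time in s.
With the tool pointing down it reaches from about 0.275 to 0.75 m from the base axis. Payload 10.2 kg.
Tool frame: the origin (TCP) lies at the very end of the fingers, on their centre line; the grasp point (between the pads) lies 19 mm behind it; z points along the fingers, y is the line along which they close (so a half turn about z gives the same grasp; the last joint's range is limited). The gripper opens to 85 mm and grips with 20 to 120 N. Pads are 22 mm wide; open, the fingers measure 114 mm over their backs; the gripper's body (76 mm by 85 mm) begins 54 mm behind the grasp point. The pads swing forward as they close: fully open they stand 13 mm farther back than shut.
Start: joints at [0.878, 0.313, 1.498, -0, 1.331, -0.223], TCP at [0.238, 0.468, 0.231] pointing down, gripper open.
Joint ranges: [-2.94, 2.94], [-0.97, 2.17], [0.19, 2.56], [-1.23, 4.37], [0.02, 3.11], [-2.88, 2.88]. Speed limits (rad/s): [2.39, 2.39, 3.01, 3.14, 3.14, 3.14].

## Interface

Orientations are given as a unit quaternion [x, y, z, w].
In Python, from workcell import ctrl gives the robot as it stands. The module is installed in compiled form; this text tells all that it offers.
- The arm moves only by the tool play_rows, never from a script. Its argument "plan" is a list of rows, each a list of 7 numbers: the turn, a rotation vector about the world's x, y, z in units of 6 degrees (1.0 is 6 degrees), then the shift along the world's x, y, z in units of 25 mm (1.0 is 25 mm), then the opening, from 0 (shut) to 1 (fully open). A call has 1 to 5 rows; each row is the pose to reach, as a shift and turn from the pose commanded when the call began; what a row does not reach only later rows make up. A row lasts 1/12 s, in which the tool goes at most 41.7 mm and 7.16 degrees, less where a joint would pass 70% of its speed; a pose out of reach is approached as far as the arm can. A call with a gripper value outside its range is refused whole. The fingers move at their own pace and stop on an object; "newtons" is the grip in N (left out, the last holds). Time passes only in rows, so rows that repeat a pose let the fingers close. It gives the time, the measured TCP pose, the force, the opening and the grip force at its end, in the units of the state.
- ctrl.get_state(): the state, without advancing time (a new reading comes with each control period).
- ctrl.grab_frame(name): name is "scene" or "side" or "wrist"; returns the picture (480x640x3 uint8, blue, green, red); there is no depth.
- ctrl.camera_params(name): a dict with "fx", "fy", "cx", "cy" (pixels), "R" (3x3) and "t" (3): a world point X has camera coordinates R X + t. Camera axes: x right, y down, z forward; pixel columns grow to the right and rows downward; lengths in m; the calibration is good to about 2 mm. A picture is of the moment at which its call begins: read the wrist's pose just before it. camera_params takes no time and is no camera call; for the wrist camera it gives the pose at the moment of the call.
- ctrl.sign_off(): hands the job in; it is judged then, once.
Trained networks look in the newest picture that a camera, given by its name, has taken for a name from the list of things; names that differ only in an ending like _2 or _b are one class to them, and where a whole thing is asked for, a point or a joint stands for the part that bears it (a point fixed in the world has none). Each returns a list of dicts, best first, with "confidence" (0 to 1); they miss things now and then, are a little off and sometimes report something else, mostly with a low value. They report only what shows in the picture. A call takes as long as a camera call.
- ctrl.look_for(camera, thing): "box" ([left, top, right, bottom] in pixels, round what is visible of it).
- ctrl.tip_of(camera, thing): "centre" ([row, column] in pixels: a listed point, or the origin of a listed thing).
The state is a dict: "time_s": time; "q": joint angles; "qd": joint speeds; "joint_efforts": joint torques, N m; "tool_pos": TCP position; "ee_rot": TCP orientation; "force": force on the tool from outside, world axes, zero at the start; "torque": the same for the moment, N m; "gripper_width": finger opening in m; "finger_force": force on a finger pad.
Only numpy, scipy, OpenCV 4.12 (cv2) and the standard library are available. Lean on these libraries where they do the work, as an engineer would, in place of code of your own. Each camera call takes 0.05 s, during which the arm holds its last target. There are 200 camera calls.

## Task

Two identical hand-pumped pellet presses stand on the bench; only one has a steel die set clamped in its frame. Pump that press with at least three full strokes of its lever, each time pushing the lever all the way down and letting it come fully back up, and leave it up. Do not work the lever of the other, empty press.

Things in the scene. Friction and masses are not known exactly. Their poses are not given: they have to be found in the camera images.
- press_lever (a joint): Pump lever of the press that holds the die set; angle in rad: 0 = fully up (its rest, 0.6 rad above level), growing as it is pushed down to its stop at 0.7 (0.1 rad below level). It swings in a vertical plane. A spring returns it to 0 when let go; pushing down on the grip takes about 6 N at the top and 11 N at the stop.
- press_grip (a point): Middle of the black rubber hand grip on that lever, on its centre line, 200 mm from the hinge. The grip is a round bar 30 mm thick and 110 mm long along the lever; a 16 mm steel bar joins it to the hinge. The lever points from the press towards the robot's side. This point is 198 mm above the bench with the lever up, 65 mm fully down. It can be pushed down from above with closed fingers.
- press_pivot (a point): Hinge axis of that lever (level), 85 mm above the bench, on the low pump block. The press: grey base plate 200 x 240 mm; beside the pump block a white and steel frame with two columns 240 mm high; between them, on the ram, a steel die set 60 mm in diameter and 70 mm high, the clamping screw run down on it (black knob top 270 mm above the bench).
- spare_grip (a point): Middle of the hand grip of the other press's lever, same make and size, also standing up at rest. That press is empty: no die between its columns, its clamping screw wound up (black knob top 302 mm above the bench). Not to be moved.

How it is judged:
By the outcome, as a careful person would: the job done as asked, in the order asked, and still so for the second after the job is handed in, with the robot touching nothing.
It also fails if it takes over 48 s, if anything falls off the work surface, if the arm or the gripper's body presses on something with over 40 N, if the wrist force passes 120 N, or if a joint passes its speed limit or range.

## Working session

There is one attempt and no reset: what is moved stays moved. The work goes in short steps, Python scripts to look and compute and a tool call to move; the robot and the scene stay as the last step left them, time stands still between calls to the robot, and variables do not carry over. Pictures are saved under pics/ and viewed, at most 10 in all, crops included, and the job is handed in when it is done.

Besides the shell and the picture viewer there is one more tool, called as name(argument=value, ...), one argument or row to a line, values as JSON. play_rows: Moves the arm, as the interface text tells. Its arguments: {"type":"object","properties":{"plan":{"type":"array"},"newtons":{"type":"number"}},"required":["plan"]}

```bash
mkdir -p pics
python3 - <<'E'
from workcell import ctrl
import cv2,numpy as np
a=[]
for c in("scene","side"):
    im=ctrl.grab_frame(c); a.append(im)
    for n in("press_grip","press_pivot","spare_grip"):
        print(c,n,[(np.round(d["centre"],1).tolist(),round(d["confidence"],2)) for d in ctrl.tip_of(c,n)])
    cv2.imwrite(f"pics/{c}.png",im)
s=ctrl.get_state();print(s["time_s"],s["tool_pos"],s["ee_rot"])
E
```

```text
scene press_grip [([245.0, 171.2], 0.82)]
scene press_pivot [([334.0, 265.8], 0.91)]
scene spare_grip [([146.0, 347.7], 0.83)]
side press_grip [([186.5, 412.2], 0.94)]
side press_pivot [([222.3, 329.3], 0.64)]
side spare_grip []
0.4 [0.237644   0.46809472 0.2312287 ] [ 2.32723179e-01  9.72543014e-01 -7.77911353e-05 -3.49209580e-05]
```

View pics/scene.png

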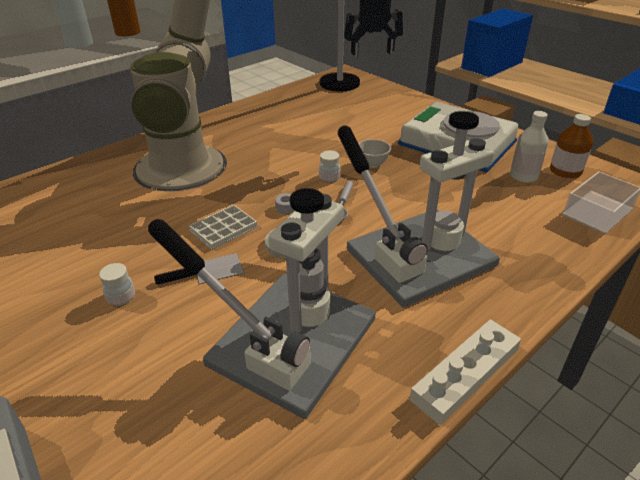

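View pics/side.png

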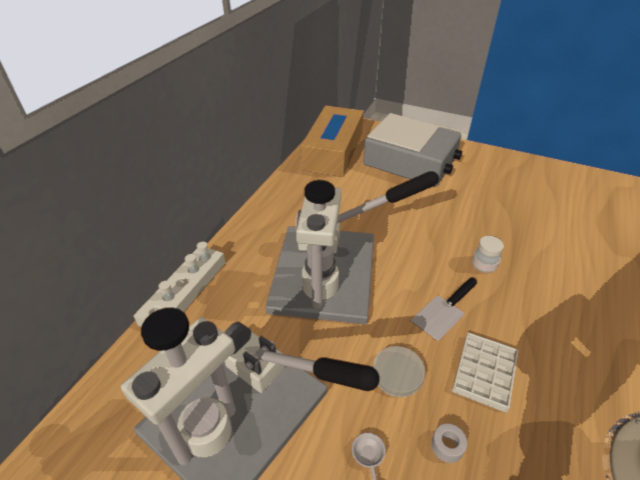

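The scene view shows the near press holding a die between its columns (about 312,275), with its grip at (175,246). The far press is empty. In the side view the die press is the farther one, with its grip at (412,187). The networks agree with this.

```bash
cat > h.py <<'E'
from workcell import ctrl
import cv2,numpy as np
def P(c):
    p=ctrl.camera_params(c);K=np.array([[p["fx"],0,p["cx"]],[0,p["fy"],p["cy"]],[0,0,1]])
    return K,np.array(p["R"]),np.array(p["t"])
def onz(c,rc,z):
    K,R,t=P(c);d=R.T@np.linalg.solve(K,[rc[1],rc[0],1]);o=-R.T@t
    return o+d*(z-o[2])/d[2]
def tri(r1,r2):
    M=[(lambda K,R,t:K@np.c_[R,t])(*P(c)) for c in("scene","side")]
    X=cv2.triangulatePoints(M[0],M[1],np.array(r1[::-1],float),np.array(r2[::-1],float))[:,0]
    return X[:3]/X[3]
E
python3 - <<'E'
from h import *
g=tri([245,171.2],[186.5,412.2]);print("tri",g)
for c,r in(("scene",[245,171.2]),("side",[186.5,412.2])): print(c,onz(c,r,.198))
p1=onz("scene",[334,265.8],.085);p2=onz("side",[222.3,329.3],.085);print("piv",p1,p2)
print("spare",onz("scene",[146,347.7],.198),onz("side",[372,345],.198))
for p in(p1,p2):
    d=(p-g)[:2];print(np.linalg.norm(d),np.degrees(np.arctan2(d[1],d[0])))
E
```

```text
tri [ 0.52631114 -0.28095051  0.19646273]
scene [ 0.52556761 -0.28212024  0.198     ]
side [ 0.52727459 -0.27543604  0.198     ]
piv [ 0.6825413  -0.22877119  0.085     ] [ 0.68110002 -0.23346681  0.085     ]
spare [0.48352634 0.14086738 0.198     ] [0.49454259 0.14161788 0.198     ]
0.1647135221780164 18.4688073637743
0.1619083029153782 17.054144187239732
```

play_rows(
  plan=[
    [0,0,-1,0.2,-0.8,1,0],
    [0,0,-2,0.4,-1.8,2,0],
    [0,0,-3,0.8,-3,3,0],
    [0,0,-4,1.3,-4.2,3.7,0],
    [0,0,-5,2,-5.5,4,0],
  ],
)

```text
time_s: 0.82
tool_pos: [0.2877, 0.3299, 0.3339]
ee_rot: [0.478, 0.878, 0.002, 0.001]
force: [1.1, 1.0, -0.3]
gripper_width: 0.0256
finger_force: 0.0
```

play_rows(
  plan=[
    [0,0,-0.8,0.4,-1.5,0,0],
    [0,0,-1.5,0.8,-3,0,0],
    [0,0,-2,1.2,-4.5,0,0],
    [0,0,-2.5,1.6,-6,0,0],
    [0,0,-2.5,2,-7.5,0,0],
  ],
)

```text
time_s: 1.23
tool_pos: [0.3376, 0.1414, 0.3315]
ee_rot: [0.588, 0.809, 0.0, 0.0]
force: [1.0, -0.1, 0.3]
gripper_width: -0.0002
finger_force: 0.0
```

play_rows(
  plan=[
    [0,0,0,0.6,-1.5,0,0],
    [0,0,0,1.2,-3,0,0],
    [0,0,0,1.8,-4.5,0,0],
    [0,0,0,2.4,-6,0,0],
    [0,0,0,3,-7.5,0,0],
  ],
)

```text
time_s: 1.65
tool_pos: [0.4129, -0.0465, 0.3315]
ee_rot: [0.587, 0.809, 0.0, 0.0]
force: [0.8, 1.1, 0.7]
gripper_width: -0.0
finger_force: 0.0
```

play_rows(
  plan=[
    [0,0,0,0.6,-1.3,0,0],
    [0,0,0,1.2,-2.6,0,0],
    [0,0,0,1.8,-3.9,0,0],
    [0,0,0,2.3,-5.2,0,0],
    [0,0,0,2.7,-6.2,0,0],
  ],
)

```text
time_s: 2.07
tool_pos: [0.4806, -0.2019, 0.3308]
ee_rot: [0.588, 0.809, -0.0, -0.0]
force: [0.7, 0.2, 0.3]
gripper_width: -0.0002
finger_force: 0.0
```

play_rows(
  plan=[
    [0,0,0,0.7,-1.2,-0.4,0],
    [0,0,0,1.3,-2.2,-0.9,0],
    [0,0,0,1.7,-2.9,-1.4,0],
    [0,0,0,1.7,-3,-1.8,0],
    [0,0,0,1.7,-3,-1.8,0],
  ],
)

```text
time_s: 2.48
tool_pos: [0.5221, -0.2746, 0.2834]
ee_rot: [0.588, 0.809, 0.0, -0.002]
force: [-0.5, -0.1, -1.0]
gripper_width: -0.0001
finger_force: 0.0
```

Run:
```python
from h import *
print(ctrl.get_state()["tool_pos"],ctrl.get_state()["force"])
a=[ctrl.grab_frame("side")]
for c in ("side",):print([(d["centre"],d["confidence"]) for d in ctrl.tip_of(c,"press_grip")])
w=ctrl.grab_frame("wrist");print([(d["centre"],d["confidence"],onz("wrist",d["centre"],.198)) for d in ctrl.tip_of("wrist","press_grip")])
print([(d["centre"],d["confidence"],onz("wrist",d["centre"],.085)) for d in ctrl.tip_of("wrist","press_pivot")])
cv2.imwrite("pics/b.png",cv2.resize(np.hstack([a[0],w]),(800,300)))
```

```text
[ 0.5221353  -0.27463845  0.28342357] [-0.48489427 -0.07577418 -0.96551577]
[([186.7, 413.9], 0.75)]
[([249.0, 318.7], 0.56, array([ 0.52449973, -0.27566842,  0.198     ]))]
[([213.9, 485.6], 0.59, array([ 0.68402302, -0.22925361,  0.085     ]))]
```

View pics/b.png

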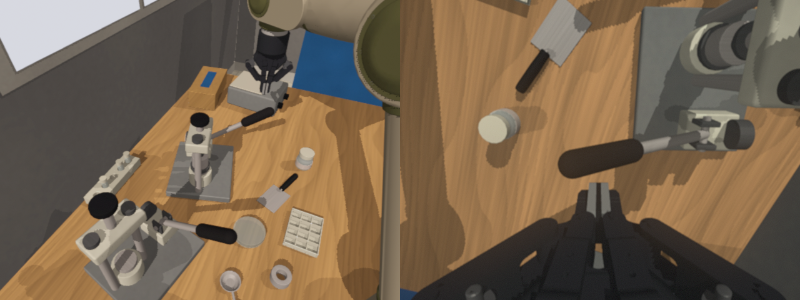

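play_rows(
  plan=[
    [0,0,0,0,-0.1,-1.2,0],
    [0,0,0,0,-0.1,-2.1,0],
    [0,0,0,-0.2,-0.15,-2.8,0],
    [0,0,0,-0.4,-0.2,-3.6,0],
    [0,0,0,-0.6,-0.25,-4.4,0],
  ],
)

```text
time_s: 3.15
tool_pos: [0.5083, -0.2809, 0.1783]
ee_rot: [0.587, 0.81, -0.0, 0.003]
force: [-1.3, -0.7, 9.5]
gripper_width: 0.0006
finger_force: 4.3
```

play_rows(
  plan=[
    [0,0,0,-0.2,-0.05,-0.9,0],
    [0,0,0,-0.4,-0.1,-1.8,0],
    [0,0,0,-0.6,-0.15,-2.7,0],
    [0,0,0,-0.7,-0.2,-3.4,0],
    [0,0,0,-0.7,-0.2,-3.6,0],
  ],
)

```text
time_s: 3.57
tool_pos: [0.4909, -0.286, 0.0868]
ee_rot: [0.587, 0.809, 0.0, 0.002]
force: [0.1, -0.1, 10.6]
gripper_width: -0.0003
finger_force: 5.2
```

play_rows(
  plan=[
    [0,0,0,0,0,-0.1,0],
    [0,0,0,0,0,-0.2,0],
    [0,0,0,0,0,-0.2,0],
  ],
)

```text
time_s: 3.82
tool_pos: [0.4911, -0.286, 0.0834]
ee_rot: [0.587, 0.81, -0.0, 0.002]
force: [-2.8, -0.3, 9.9]
gripper_width: 0.0001
finger_force: 5.1
```

play_rows(
  plan=[
    [0,0,0,0,0,-0.1,0],
    [0,0,0,0,0,-0.2,0],
    [0,0,0,0,0,-0.2,0],
  ],
)

```text
time_s: 4.07
tool_pos: [0.4912, -0.2861, 0.0796]
ee_rot: [0.587, 0.81, -0.0, 0.002]
force: [-3.9, 2.5, 15.2]
gripper_width: -0.0001
finger_force: 8.5
```

play_rows(
  plan=[
    [0,0,0,0,0,-0.1,0],
    [0,0,0,0,0,-0.1,0],
    [0,0,0,0,0,-0.1,0],
  ],
)

```text
time_s: 4.32
tool_pos: [0.4914, -0.2861, 0.0789]
ee_rot: [0.587, 0.81, -0.0, 0.003]
force: [-10.1, 7.0, 32.1]
gripper_width: 0.0001
finger_force: 16.4
```

play_rows(
  plan=[
    [0,0,0,0.2,0.05,1.4,0],
    [0,0,0,0.5,0.15,2.8,0],
    [0,0,0,0.8,0.2,4.2,0],
    [0,0,0,1.1,0.3,5.6,0],
    [0,0,0,1.3,0.35,7,0],
  ],
)

```text
time_s: 4.73
tool_pos: [0.5231, -0.2759, 0.252]
ee_rot: [0.587, 0.81, 0.0, 0.001]
force: [0.7, 0.5, -1.1]
gripper_width: 0.0002
finger_force: 0.0
```

play_rows(
  plan=[
    [0,0,0,0,0,0.4,0],
    [0,0,0,0,0,0.4,0],
    [0,0,0,0,0,0.4,0],
    [0,0,0,0,0,0.4,0],
    [0,0,0,0,0,0.4,0],
  ],
)

```text
time_s: 5.15
tool_pos: [0.5221, -0.2766, 0.2571]
ee_rot: [0.587, 0.809, 0.0, -0.002]
force: [-0.4, -0.6, 0.0]
gripper_width: 0.0003
finger_force: 0.0
```

Run:
```python
from h import *
s=ctrl.get_state();print(s["tool_pos"],s["force"])
im=ctrl.grab_frame("side");print([(d["centre"],d["confidence"]) for d in ctrl.tip_of("side","press_grip")])
cv2.imwrite("pics/c.png",im)
```

```text
[ 0.52212621 -0.27657006  0.25707352] [-0.40338059 -0.58422599  0.00910478]
[([185.5, 413.4], 0.64)]
```

View pics/c.png

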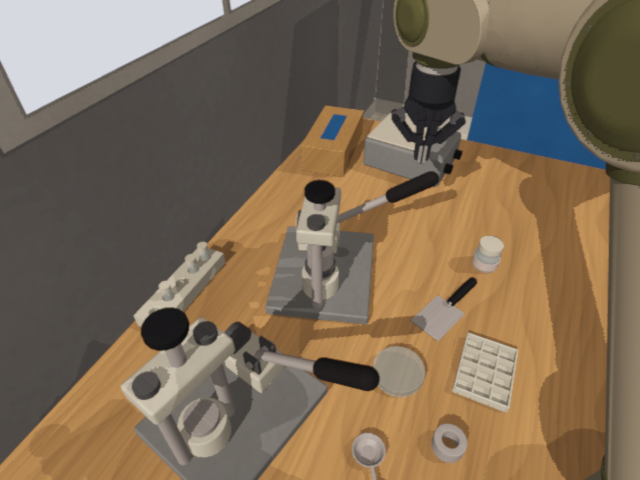

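The lever is back at its rest (413,185) with the fingers clear above it. Next come strokes 2 and 3, and a fourth for margin.

play_rows(
  plan=[
    [0,0,0,0,0,-0.8,0],
    [0,0,0,0,0,-1.4,0],
    [0,0,0,-0.2,-0.05,-2,0],
    [0,0,0,-0.4,-0.1,-2.8,0],
    [0,0,0,-0.6,-0.15,-3.5,0],
  ],
)

```text
time_s: 5.67
tool_pos: [0.5078, -0.2812, 0.1715]
ee_rot: [0.587, 0.809, -0.0, 0.001]
force: [1.1, -0.3, 9.6]
gripper_width: 0.0001
finger_force: 4.6
```

play_rows(
  plan=[
    [0,0,0,-0.2,-0.05,-0.9,0],
    [0,0,0,-0.4,-0.1,-1.8,0],
    [0,0,0,-0.6,-0.15,-2.7,0],
    [0,0,0,-0.7,-0.2,-3.3,0],
    [0,0,0,-0.7,-0.2,-3.6,0],
  ],
)

```text
time_s: 6.08
tool_pos: [0.4904, -0.2861, 0.0807]
ee_rot: [0.587, 0.809, 0.0, 0.001]
force: [-0.2, 0.8, 11.1]
gripper_width: 0.0001
finger_force: 5.6
```

play_rows(
  plan=[
    [0,0,0,0,0,-0.15,0],
    [0,0,0,0,0,-0.3,0],
    [0,0,0,0,0,-0.3,0],
    [0,0,0,0,0,-0.3,0],
  ],
)

```text
time_s: 6.42
tool_pos: [0.4909, -0.2863, 0.0784]
ee_rot: [0.587, 0.81, -0.0, 0.002]
force: [-12.7, 8.4, 41.7]
gripper_width: -0.0001
finger_force: 21.5
```

play_rows(
  plan=[
    [0,0,0,0.2,0.05,1.4,0],
    [0,0,0,0.5,0.15,2.8,0],
    [0,0,0,0.8,0.2,4.3,0],
    [0,0,0,1.1,0.3,5.8,0],
    [0,0,0,1.3,0.35,7.2,0],
  ],
)

```text
time_s: 6.83
tool_pos: [0.5229, -0.2764, 0.2557]
ee_rot: [0.587, 0.81, 0.0, 0.0]
force: [-0.0, 0.4, 0.0]
gripper_width: 0.0
finger_force: 0.0
```

play_rows(
  plan=[
    [0,0,0,0,0,0.2,0],
    [0,0,0,0,0,0.2,0],
    [0,0,0,0,0,0.2,0],
    [0,0,0,0,0,0.2,0],
    [0,0,0,0,0,0.2,0],
  ],
)

```text
time_s: 7.25
tool_pos: [0.5221, -0.2767, 0.2569]
ee_rot: [0.587, 0.809, 0.0, -0.002]
force: [0.6, 0.2, 0.2]
gripper_width: 0.0
finger_force: 0.0
```

play_rows(
  plan=[
    [0,0,0,0,0,-0.8,0],
    [0,0,0,0,0,-1.4,0],
    [0,0,0,-0.2,-0.05,-2,0],
    [0,0,0,-0.4,-0.1,-2.8,0],
    [0,0,0,-0.6,-0.15,-3.5,0],
  ],
)

```text
time_s: 7.67
tool_pos: [0.5076, -0.2811, 0.171]
ee_rot: [0.587, 0.809, -0.0, 0.001]
force: [0.5, -0.6, 8.8]
gripper_width: -0.0003
finger_force: 4.7
```

play_rows(
  plan=[
    [0,0,0,-0.2,-0.05,-0.9,0],
    [0,0,0,-0.4,-0.1,-1.8,0],
    [0,0,0,-0.6,-0.15,-2.7,0],
    [0,0,0,-0.7,-0.2,-3.3,0],
    [0,0,0,-0.7,-0.2,-3.6,0],
  ],
)

```text
time_s: 8.08
tool_pos: [0.4904, -0.2861, 0.0804]
ee_rot: [0.588, 0.809, 0.0, 0.001]
force: [2.3, 0.3, 10.5]
gripper_width: 0.0
finger_force: 5.5
```

play_rows(
  plan=[
    [0,0,0,0,0,-0.15,0],
    [0,0,0,0,0,-0.2,0],
    [0,0,0,0,0,-0.2,0],
    [0,0,0,0,0,-0.2,0],
  ],
)

```text
time_s: 8.42
tool_pos: [0.4908, -0.2861, 0.079]
ee_rot: [0.587, 0.809, -0.0, 0.002]
force: [-5.8, 5.5, 28.4]
gripper_width: 0.0002
finger_force: 14.3
```

Third stroke is at the stop. Now one extra stroke, then retreat.

play_rows(
  plan=[
    [0,0,0,0.2,0.05,1.4,0],
    [0,0,0,0.5,0.15,2.8,0],
    [0,0,0,0.8,0.2,4.3,0],
    [0,0,0,1.1,0.3,5.8,0],
    [0,0,0,1.3,0.35,7.2,0],
  ],
)

```text
time_s: 8.83
tool_pos: [0.5228, -0.2764, 0.2577]
ee_rot: [0.587, 0.809, 0.0, -0.0]
force: [0.8, -0.6, -0.5]
gripper_width: -0.0001
finger_force: 0.0
```

play_rows(
  plan=[
    [0,0,0,0,0,0.1,0],
    [0,0,0,0,0,0.1,0],
    [0,0,0,0,0,0.1,0],
    [0,0,0,0,0,0.1,0],
    [0,0,0,0,0,0.1,0],
  ],
)

```text
time_s: 9.25
tool_pos: [0.5222, -0.2767, 0.257]
ee_rot: [0.587, 0.809, 0.0, -0.002]
force: [0.6, -0.8, 0.3]
gripper_width: -0.0002
finger_force: 0.0
```

play_rows(
  plan=[
    [0,0,0,0,0,-0.8,0],
    [0,0,0,0,0,-1.4,0],
    [0,0,0,-0.2,-0.05,-2,0],
    [0,0,0,-0.4,-0.1,-2.8,0],
    [0,0,0,-0.6,-0.15,-3.5,0],
  ],
)

```text
time_s: 9.67
tool_pos: [0.5075, -0.2811, 0.1711]
ee_rot: [0.587, 0.809, -0.0, 0.001]
force: [-2.8, -2.2, 10.9]
gripper_width: -0.0002
finger_force: 4.4
```

play_rows(
  plan=[
    [0,0,0,-0.2,-0.05,-0.9,0],
    [0,0,0,-0.4,-0.1,-1.8,0],
    [0,0,0,-0.6,-0.15,-2.7,0],
    [0,0,0,-0.7,-0.2,-3.3,0],
    [0,0,0,-0.7,-0.2,-3.6,0],
  ],
)

```text
time_s: 10.08
tool_pos: [0.4903, -0.2863, 0.0805]
ee_rot: [0.588, 0.809, 0.0, 0.001]
force: [0.5, 0.3, 12.5]
gripper_width: 0.0001
finger_force: 5.6
```

play_rows(
  plan=[
    [0,0,0,0,0,-0.15,0],
    [0,0,0,0,0,-0.2,0],
    [0,0,0,0,0,-0.2,0],
    [0,0,0,0,0,-0.2,0],
  ],
)

```text
time_s: 10.42
tool_pos: [0.4906, -0.2863, 0.079]
ee_rot: [0.587, 0.809, -0.0, 0.002]
force: [-7.6, 4.7, 28.1]
gripper_width: -0.0001
finger_force: 14.1
```

play_rows(
  plan=[
    [0,0,0,0.2,0.05,1.4,0],
    [0,0,0,0.5,0.15,2.8,0],
    [0,0,0,0.8,0.2,4.3,0],
    [0,0,0,1.1,0.3,5.8,0],
    [0,0,0,1.3,0.35,7.2,0],
  ],
)

```text
time_s: 10.83
tool_pos: [0.5228, -0.2764, 0.2577]
ee_rot: [0.587, 0.809, 0.0, -0.0]
force: [-0.0, -1.1, 0.0]
gripper_width: -0.0
finger_force: 0.0
```

play_rows(
  plan=[
    [0,0,0,0,0,1,0],
    [0,0,0,0,0,2,0],
    [0,0,0,0,0,2.4,0],
    [0,0,0,0,0,2.4,0],
    [0,0,0,0,0,2.4,0],
  ],
)

```text
time_s: 11.25
tool_pos: [0.5225, -0.2768, 0.3146]
ee_rot: [0.587, 0.809, 0.0, -0.001]
force: [-0.2, 0.3, -0.0]
gripper_width: -0.0001
finger_force: 0.0
```

Run:
```python
from h import *
s=ctrl.get_state();print(s["tool_pos"],s["force"])
im=ctrl.grab_frame("side");print([(d["centre"],d["confidence"]) for d in ctrl.tip_of("side","press_grip")])
cv2.imwrite("pics/d.png",im)
```

```text
[ 0.52245221 -0.276831    0.31461977] [-0.24548566  0.28047358 -0.03654006]
[([186.7, 412.0], 0.9)]
```

View pics/d.png

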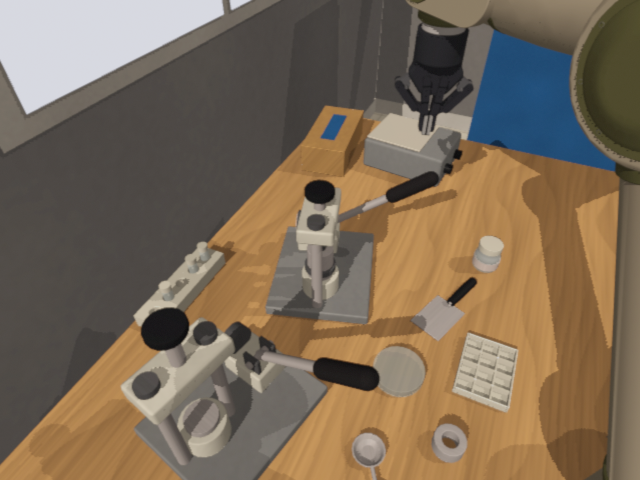

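The lever is up at (412,187), the gripper is clear above it, and the spare lever at (345,372) hasn't moved.

```bash
python3 -c "
from workcell import ctrl
print(ctrl.sign_off())"
```

```text
the job is handed in; nothing more can be done
None
```

I pumped the die-loaded press four full strokes (one more than the minimum), each down to its stop, left its lever fully up with the arm clear, did not touch the empty press, and handed the job in at about 11 s.

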